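# Clip a spare controller module onto the jeweller's bench rail

### The job

Pick up the loose controller module and put it on the aluminium bench rail, anywhere on the free stretch between the module already there and the end clamp. First hook its rigid lip under the rail edge nearest the robot with the other end held up, then rock that end down until the sprung foot clicks under the far edge and the module sits flat; do not force it (never more than about 30 N between module and rail), leave the other things on the bench where they are, and let go.

Things in the scene. Friction and masses are not known exactly. Their poses are not given: they have to be found in the camera images.
- module: Loose grey rail module, 36 mm wide (y), 0.2-0.3 kg. Origin: centre of its underside (starts on the bench, z = 0). x runs from the lip end (-x, starts facing the robot) to the sprung foot end, z up. Heights above the origin: seating face 17 mm, housing 17-43 mm (x -40 to 44), raised nose 43-67 mm (x -26 to 16). Seated, its origin is 13 mm above the rail's origin, within 1.5 mm of its centre line
- module_grip (a point): Middle of the module's nose, 50 mm above the module's origin, at x = -5 mm; axes as the module's. Grip here across the 36 mm width (y), fingertips ending no lower than 22 mm above the module's origin, to stay clear of the rail
- module_lip (a point): Middle of the upper tip edge of the rigid lip (module x -20.5 mm, height 10.5 mm); axes as the module's. The lip is 4 mm thick and reaches 5.5 mm out from the jaw's wall (inner face x -26, outer x -38 mm, going down to height 0). The slot between lip and seating face is 6.5 mm high. The foot end must be 0.3-0.4 rad up to clear the rail's top while the lip goes in
- module_press (a point): Middle of the top of the module's shoulder behind the nose, above the foot (module x 30 mm, height 43 mm; the shoulder runs from x 16 to 44 mm); axes as the module's. Pressing straight down here with about 6 to 12 N clicks the foot, once the lip is hooked
- foot (a joint): Black sprung foot between two cheeks, how far pushed out (towards module +x), m: 0 at rest, at most 0.008. Its nose reaches in to module x 21.5 mm at heights 9-12 mm, ramp below. The rail's far edge pushes it out 2-4 mm on rocking down; then it springs back to 0: the click. Preload 5 N, 0.5 N/mm. Hooked and let go, it rests on the ramp, foot end about 0.2 rad up; its weight does not click it
- rail: Aluminium rail on the bench, 220 mm long (y), turned up to 0.35 rad. Origin: centre of its underside (z = 0); x across it, away from the robot. Top face 30 mm up, 50 mm wide (x -25 to 25); overhanging edges 4 mm thick (26-30 mm up), open below (web 24 mm wide; base plate 70 x 6 mm). A fixed module of the same kind at y 71 to 107 mm (80 mm high), steel end clamp at y -109 to -100 mm (49 mm high)
- rail_free (a point): Middle part of the rail's free stretch, on its top face: rail x 0, y -20 mm, 30 mm up, 91 mm from the fixed neighbour module and 80 mm from the end clamp; axes as the rail's
- ring_clamp: Bystander: wooden ring clamp 100 x 24 x 20 mm lying along x, origin under its centre
- jar: Bystander: glass jar, 68 mm across, 75 mm high, origin under its centre
- bench_block: Bystander: steel bench block 60 x 60 x 25 mm, origin under its centre
- cover: Bystander: flat grey blank cover 84 x 54 x 18 mm, no jaw or foot, origin under its centre
- hammer: Bystander: hammer with a wooden handle, lying on the bench; origin under its middle
- graver: Bystander: graver with a dark wooden handle (like a screwdriver), lying on the bench; origin under its middle
- pot: Bystander: white ceramic cup, 70 mm across, 80 mm high, origin under its centre
Things that resemble listed ones, but are neither listed nor needed, are in the scene too. What is shaped like the module but green or orange is not meant.

How it is judged:
By the outcome, as a careful person would: the job done as asked, in the order asked, and still so for the second after the job is handed in, with the robot touching nothing.
It also fails if it takes over 61 s, if anything falls off the work surface, if the arm or the gripper's body presses on something with over 40 N, if the wrist force passes 120 N, or if a joint passes its speed limit or range.

### The arm

A 7-joint arm with a two-finger parallel gripper is mounted at the origin on the work surface. World frame = base frame: x ahead of the robot, y to its left, z up, the work surface at z = 0. Lengths are in m, angles in rad, forces in N, time in s.
With the tool pointing down it reaches from about 0.425 to 0.925 m from the base axis. Payload 6.8 kg.
Tool frame: the origin (TCP) lies midway between the tips of the shut fingers; the grasp point (between the pads) lies 19 mm behind it; z points along the fingers, y is the line along which they close (so a half turn about z gives the same grasp; the last joint's range is limited). The gripper opens to 85 mm and grips with 20 to 120 N. Pads are 22 mm wide; open, the fingers measure 114 mm over their backs; the gripper's body (76 mm by 85 mm) begins 54 mm behind the grasp point. The pads swing forward as they close: fully open they stand 13 mm farther back than shut.
Start: joints at [1.154, 0.477, 0.022, 1.555, -0.011, 1.109, -0.083], TCP at [0.205, -0.643, 0.231] pointing down, gripper open.
Joint ranges: [-2.96, 2.96], [-0.34, 2.1], [-1.41, 1.46], [0.24, 2.44], [-1.37, 4.51], [0.17, 1.92], [-2.96, 2.96]. Speed limits (rad/s): [2.39, 2.39, 3.14, 3.14, 3.14, 3.14, 3.14].

### API

Orientations are given as a rotation vector (axis times angle).
In Python, from bench import get_obs, grab_frame, camera_params, r gives the robot as it stands.
- The arm moves only by the shell command python3 -m jog 'ROWS' [FORCE]. ROWS is JSON, a list of rows, each an object of numbers: "rx", "ry", "rz": the turn, a rotation vector about the world's x, y, z scaled (see below); "x", "y", "z": the shift along the world's x, y, z scaled (see below); "jaw": the opening, from -1 (shut) to 1 (fully open). In form: [{"rx": .., "ry": .., "rz": .., "x": .., "y": .., "z": .., "jaw": ..}, ...]. A call has 1 to 8 rows; each row shifts and turns the commanded pose from where the row before left it; what a row does not reach is not made up. The controller multiplies each number of a shift by 60 mm and each number of a turn by 10 degrees. A row lasts 1/8 s, in which the tool goes at most 62.5 mm and 10.7 degrees, less where a joint would pass 70% of its speed; a pose out of reach is approached as far as the arm can. A call with a number of a shift or a turn outside -1 to 1 is refused whole. A call with a gripper value outside its range is refused whole. The fingers move at their own pace and stop on an object; FORCE is the grip in N (left out, the last holds). Time passes only in rows, so rows that do not move let the fingers close. It gives the time, the measured TCP pose, the force, the opening and the grip force at its end, in the units of the state.
- get_obs(): the state, without advancing time (a new reading comes with each control period).
- grab_frame(name): name is "side" or "top"; returns the picture (384x512x3 uint8, red, green, blue); there is no depth.
- camera_params(name): a dict with "fx", "fy", "cx", "cy" (pixels), "R" (3x3) and "t" (3): a world point X has camera coordinates R X + t. Camera axes: x right, y down, z forward; pixel columns grow to the right and rows downward; lengths in m; the calibration is good to about 2 mm. A picture is of the moment at which its call begins. camera_params takes no time and is no camera call.
- r.hand_in(): hands the job in; it is judged then, once.
The state is a dict: "clock": time; "joints": joint angles; "qvel": joint speeds; "tau": joint torques, N m; "tcp_pos": TCP position; "orientation": TCP orientation; "contact_force": force on the tool from outside, world axes, zero at the start; "moment": the same for the moment, N m; "grip_width": finger opening in m; "gripper_force": force on a finger pad.
Only numpy, scipy, OpenCV 4.12 (cv2) and the standard library are available. Lean on these libraries where they do the work, as an engineer would, in place of code of your own. Each camera call takes 0.05 s, during which the arm holds its last target. There are 200 camera calls.

## Working session

There is one attempt and no reset: what is moved stays moved. The work goes in short steps, Python scripts to look and compute and a shell command to move; the robot and the scene stay as the last step left them, time stands still between calls to the robot, and variables do not carry over. Pictures are saved under pics/ and viewed, at most 10 in all, crops included, and the job is handed in when it is done.

```bash
mkdir -p pics; python3 - <<'E'
from bench import get_obs, grab_frame, camera_params
import cv2,numpy as np
for n in("side","top"):
    im=grab_frame(n); cv2.imwrite(f"pics/{n}0.png",im[:,:,::-1])
    c=camera_params(n); print(n,{k:np.round(v,4).tolist() for k,v in c.items()})
o=get_obs(); print(o)
E
```

```text
side {'fx': 390.7309, 'fy': 390.7309, 'cx': 254.4587, 'cy': 193.2572, 'R': [[-0.7358, 0.6772, 0.0031], [0.3655, 0.401, -0.84], [-0.5701, -0.617, -0.5426]], 't': [0.4184, -0.1334, 1.6078]}
top {'fx': 376.4669, 'fy': 376.4669, 'cx': 256.11, 'cy': 198.9206, 'R': [[-0.0233, -0.9995, 0.0194], [-0.983, 0.0193, -0.1827], [0.1822, -0.0233, -0.983]], 't': [-0.0229, 0.5627, 0.9293]}
{'clock': 0.1, 'joints': array([ 1.15391637,  0.47772649,  0.02233772,  1.55631659, -0.01150342,
        1.10931642, -0.08308874]), 'qvel': array([ 0.00030401, -0.00271657, -0.00084814, -0.00425657,  0.00060878,
       -0.00125423, -0.00035078]), 'tau': array([ 3.21116757e-03, -5.97759247e+01,  1.61315806e+00, -2.81954795e+01,
        1.28181066e-02,  4.99932023e-03,  5.99483155e-05]), 'tcp_pos': array([ 0.20496599, -0.6425803 ,  0.23043197]), 'orientation': array([-3.10263777e+00, -4.82913639e-01,  5.71243895e-04]), 'contact_force': array([-0.36557048, -0.84331369,  0.24581603]), 'moment': array([-0.02260751, -0.02544602,  0.02722927]), 'gripper_force': 0.0, 'grip_width': 0.08622386188631073}
```

View pics/top0.png

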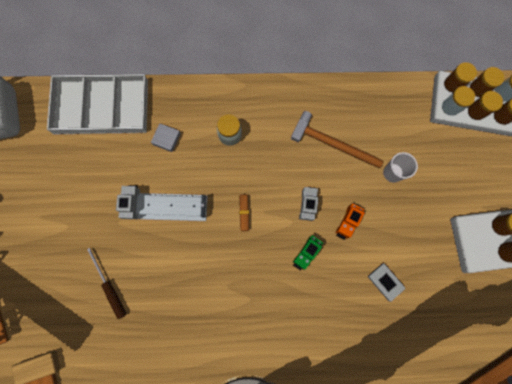

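View pics/side0.png

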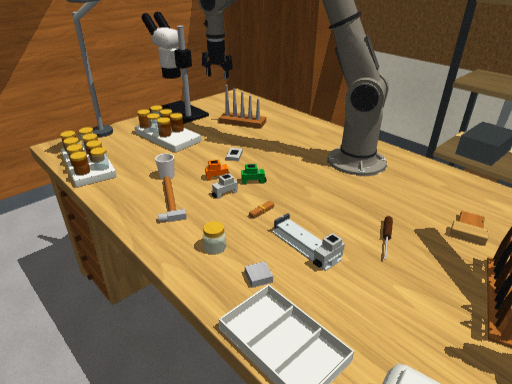

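The top view shows the rail with its fixed module at (127,202) and the end clamp at (205,206). There are four module-like candidates: grey at (310,203), orange at (350,220), green at (309,251), and a flat grey plate at (386,282), which is the cover. The grey one at (310,203) fits because it has a nose and is neither green nor orange. I'll confirm it in an enlarged crop.

```bash
cat > h.py <<'E'
import numpy as np,cv2
from bench import get_obs, grab_frame, camera_params
def ray(n,u,v):
    c=camera_params(n);R=np.array(c["R"]);t=np.array(c["t"])
    d=R.T@np.array([(u-c["cx"])/c["fx"],(v-c["cy"])/c["fy"],1]);return -R.T@t,d
def onz(n,u,v,z):
    o,d=ray(n,u,v);return o+d*(z-o[2])/d[2]
def proj(n,X):
    c=camera_params(n);p=np.array(c["R"])@np.array(X)+np.array(c["t"])
    return np.array([c["fx"]*p[0]/p[2]+c["cx"],c["fy"]*p[1]/p[2]+c["cy"]])
def tri(a,b):
    (o1,d1),(o2,d2)=ray("top",*a),ray("side",*b)
    s=np.linalg.lstsq(np.c_[d1,-d2],o2-o1,rcond=None)[0]
    p,q=o1+d1*s[0],o2+d2*s[1];return (p+q)/2,np.linalg.norm(p-q)
E
python3 - <<'E'
import cv2,numpy as np
t=cv2.imread("pics/top0.png");s=cv2.imread("pics/side0.png")
e=lambda im,x,y,w,h,f:cv2.resize(im[y:y+h,x:x+w],None,fx=f,fy=f,interpolation=cv2.INTER_CUBIC)
a=e(t,110,175,110,50,7)[:, :770]; b=e(t,290,175,45,55,4.5); c=e(s,200,165,50,40,4.5);d=e(s,265,205,85,70,3.5)
o=np.zeros((600,800,3),np.uint8)
o[:350,:770]=a
x=0
for k in(b,c,d):
    hh=min(250,k.shape[0]);ww=min(800-x,k.shape[1]);o[350:350+hh,x:x+ww]=k[:hh,:ww];x+=ww+10
cv2.imwrite("pics/crop1.png",o)
E
```

```text
(no output)
```

View pics/crop1.png

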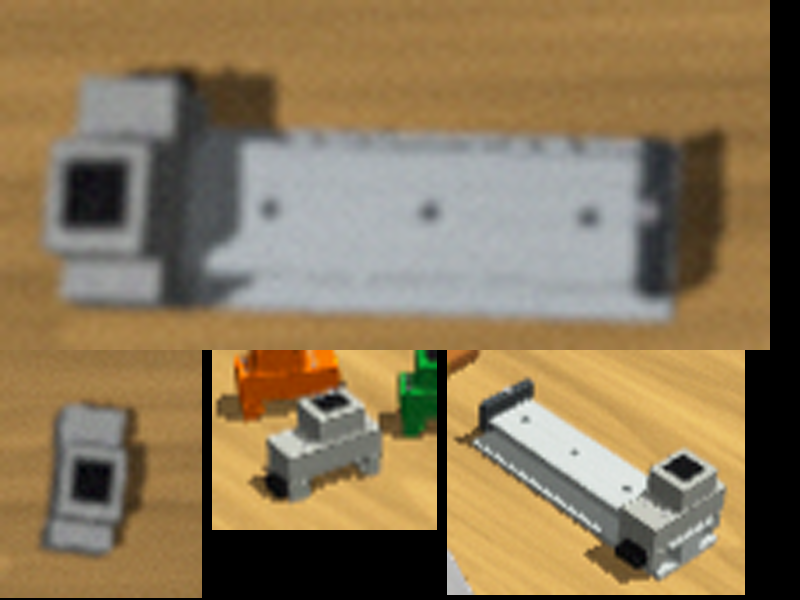

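The crop confirms it: the grey module at (310,204) has a housing, a nose with a dark label, and the black foot on its far side. The plate at (386,282) is flat. The rail's free stretch has three holes, at roughly (149,205), (171,205) and (194,206). Next I measure both.

```bash
python3 - <<'E'
from h import *
t=cv2.imread("pics/top0.png");s=cv2.imread("pics/side0.png")
F=6
def blobs(im,x,y,w,h,thr,amin,amax):
    g=cv2.resize(cv2.cvtColor(im[y:y+h,x:x+w],cv2.COLOR_BGR2GRAY),None,fx=F,fy=F,interpolation=cv2.INTER_CUBIC)
    cs,_=cv2.findContours((g<thr).astype(np.uint8),cv2.RETR_LIST,cv2.CHAIN_APPROX_NONE)
    out=[]
    for c in cs:
        a=cv2.contourArea(c)/F/F
        if amin<a<amax:
            m=cv2.moments(c);out.append((np.array([x+(m["m10"]/m["m00"]+.5)/F-.5,y+(m["m01"]/m["m00"]+.5)/F-.5]),a,cv2.minAreaRect(c),c,(x,y)))
    return out
def corners(b): return [(np.array(b[4])+(p+.5)/F-.5) for p in cv2.boxPoints(b[2])]
L={}
for n,im,boxes in(("top",t,{"mod":(300,192,22,22),"fix":(115,190,20,22)}),("side",s,{"mod":(215,170,24,14),"fix":(318,232,20,18)})):
    for k,bx in boxes.items():
        for b in blobs(im,*bx,70,12,200):
            print(n,k,b[0].round(2),round(b[1],1)); L.setdefault((n,k),b)
for k in("mod","fix"):
    if ("top",k) in L and ("side",k) in L: print(k,"tri",*tri(L["top",k][0],L["side",k][0]))
b=L["top","mod"];P=np.array([onz("top",*q,.067) for q in corners(b)]);print("label at z67",onz("top",*b[0],.067),"edges\n",np.diff(np.r_[P,P[:1]],axis=0).round(4)[:,:2])
# rail holes
H=[]
for b in blobs(t,142,198,60,14,150,.3,6): 
    H.append(onz("top",*b[0],.03));print("hole",b[0].round(2),round(b[1],2),H[-1].round(4))
# grey silhouette mask of loose module, low saturation
hsv=cv2.cvtColor(cv2.resize(t[180:228,292:330],None,fx=F,fy=F,interpolation=cv2.INTER_CUBIC),cv2.COLOR_BGR2HSV)
m=((hsv[...,1]<60)&(hsv[...,2]>90)).astype(np.uint8)
cs,_=cv2.findContours(m,cv2.RETR_EXTERNAL,cv2.CHAIN_APPROX_NONE);c=max(cs,key=cv2.contourArea)
r=cv2.minAreaRect(c);q=np.array([292,180])+(cv2.boxPoints(r)+.5)/F-.5
P=np.array([onz("top",*p,.043) for p in q]);print("silh",r[1],r[2],"\n",P.round(4)[:,:2])
# side edges of far shoulder & near: left/right boundary per row
for y in range(0,48*F,F*2):
    xs=np.where(m[y])[0]
    if len(xs): print(180+y/F, (292+xs.min()/F).round(2),(292+xs.max()/F).round(2))
# rail top edges per column
g=t[:,:,::-1].astype(int)
hs=cv2.cvtColor(t,cv2.COLOR_BGR2HSV)
for x in(158,164,177,183,188): print(x,[(y,int(hs[y,x,1]),int(hs[y,x,2])) for y in list(range(191,197))+list(range(211,223))])
print("row200 V",[(x,int(hs[200,x,2])) for x in list(range(128,147))+list(range(196,212))])
E
```

```text
top mod [310.04 203.7 ] 71.8
top mod [319.22 202.17] 48.0
top fix [123.12 202.26] 73.5
top fix [132.81 203.74] 51.1
side mod [225.84 176.12] 15.6
side fix [332.21 238.21] 40.4
mod tri [ 0.54464724 -0.17336955  0.06672016] 0.001244024809915444
fix tri [0.55544076 0.29898879 0.08003063] 0.0015469567856365536
label at z67 [ 0.54415442 -0.1728632   0.067     ] edges
 [[ 0.0235 -0.0037]
 [-0.0029 -0.0218]
 [-0.0235  0.0038]
 [ 0.0029  0.0217]]
silh (100.93441772460938, 196.23681640625) 6.34019136428833 
 [[ 0.5092 -0.1459]
 [ 0.5958 -0.1594]
 [ 0.5899 -0.2036]
 [ 0.5034 -0.1895]]
188.0 304.17 315.0
190.0 303.0 317.83
192.0 302.5 317.5
194.0 302.33 317.17
196.0 303.17 316.67
198.0 302.5 318.0
200.0 303.5 318.17
202.0 303.17 318.17
204.0 303.17 317.83
206.0 303.0 317.5
208.0 302.67 317.17
210.0 302.17 317.0
212.0 302.17 316.83
214.0 300.33 314.67
216.0 300.67 315.17
218.0 299.5 315.0
220.0 308.5 313.17
158 [(191, 139, 169), (192, 131, 164), (193, 78, 156), (194, 2, 152), (195, 13, 162), (196, 12, 171), (211, 14, 185), (212, 12, 186), (213, 16, 180), (214, 16, 173), (215, 15, 174), (216, 14,
[... 998 characters left out ...]
8 [(191, 144, 156), (192, 146, 157), (193, 123, 149), (194, 46, 145), (195, 3, 156), (196, 10, 161), (211, 17, 181), (212, 14, 181), (213, 11, 179), (214, 11, 178), (215, 15, 173), (216, 12, 168), (217, 17, 177), (218, 13, 179), (219, 9, 170), (220, 43, 153), (221, 115, 149), (222, 148, 155)]
row200 V [(128, 103), (129, 145), (130, 131), (131, 82), (132, 59), (133, 54), (134, 57), (135, 58), (136, 67), (137, 74), (138, 82), (139, 82), (140, 86), (141, 84), (142, 82), (143, 94), (144, 138), (145, 171), (146, 179), (196, 180), (197, 180), (198, 178), (199, 179), (200, 162), (201, 119), (202, 73), (203, 59), (204, 56), (205, 58), (206, 72), (207, 78), (208, 74), (209, 78), (210, 71), (211, 76)]
```

The nose label triangulates to z = 66.7 mm (67 expected) and the fixed module's to 80.0 mm (80 expected), so both are consistent. Now the rail line.

```bash
python3 - <<'E'
from h import *
t=cv2.imread("pics/top0.png")
hs=cv2.cvtColor(t,cv2.COLOR_BGR2HSV).astype(float)
def cross(col,ys,lvl=65):
    v=hs[ys,col,1]
    for i in range(len(ys)-1):
        if (v[i]-lvl)*(v[i+1]-lvl)<=0: return ys[i]+(v[i]-lvl)/(v[i]-v[i+1])
far=[];near=[]
for x in range(155,200):
    a=cross(x,list(range(190,197)));b=cross(x,list(range(217,223)))
    if a: far.append(onz("top",x,a,.030)[:2])
    if b: near.append(onz("top",x,b,.006)[:2])
for n,p in(("far",far),("near",near)):
    p=np.array(p);k=np.polyfit(p[:,1],p[:,0],1);res=np.std(np.polyval(k,p[:,1])-p[:,0]);print(n,k,res,"x at y=.205:",np.polyval(k,.205))
F=8;g=cv2.resize(t[198:213,143:200],None,fx=F,fy=F,interpolation=cv2.INTER_CUBIC);g=cv2.cvtColor(g,cv2.COLOR_BGR2GRAY).astype(float)
bg=cv2.GaussianBlur(g,(0,0),30);d=np.clip(bg-g-12,0,None)
n,l,st,ce=cv2.connectedComponentsWithStats((d>0).astype(np.uint8))
P=[]
for i in range(1,n):
    if st[i][4]>40:
        w=d*(l==i);yy,xx=np.indices(d.shape);u=143+((w*xx).sum()/w.sum()+.5)/F-.5;v=198+((w*yy).sum()/w.sum()+.5)/F-.5
        print(st[i],round(u,2),round(v,2),onz("top",u,v,.03).round(4))
print("clamp inner top", onz("top",201,200,.049),"fix inner", onz("top",130.7,200,.08))
E
```

```text
far [0.04638953 0.57658019] 0.00024831168588896344 x at y=.205: 0.5860900392677257
near [0.05067681 0.50835265] 0.0001711691183368048 x at y=.205: 0.5187413952406899
[   0    0   13   92 1139] 143.08 202.84 [0.5615 0.2637 0.03  ]
[ 33  42  25  27 513] 148.15 204.4 [0.5571 0.2503 0.03  ]
[211  43  31  30 706] 170.89 204.83 [0.5548 0.1904 0.03  ]
[393  50  32  29 742] 193.62 205.62 [0.5514 0.1304 0.03  ]
clamp inner top [0.56265961 0.10860919 0.049     ] fix inner [0.56039119 0.28093868 0.08      ]
```

Rail centre line: x ≈ 0.5549 at y = 0.190, yaw ≈ −0.048. The middle hole falls exactly at rail y −20. Module grip point is (0.5444, −0.173), yaw ≈ −0.15. The tool has to turn −26.3° and move (+0.339, +0.470).

```bash
python3 -m jog '[{"x":0.565,"y":0.783,"rz":-0.263,"jaw":1},{"x":0.565,"y":0.783,"rz":-0.263,"jaw":1},{"x":0.565,"y":0.783,"rz":-0.263,"jaw":1},{"x":0.565,"y":0.783,"rz":-0.263,"jaw":1},{"x":0.565,"y":0.783,"rz":-0.263,"jaw":1},{"x":0.565,"y":0.783,"rz":-0.263,"jaw":1},{"x":0.565,"y":0.783,"rz":-0.263,"jaw":1},{"x":0.565,"y":0.783,"rz":-0.263,"jaw":1}]' 60; python3 -m jog '[{"x":0.565,"y":0.783,"rz":-0.263,"jaw":1},{"x":0.565,"y":0.783,"rz":-0.263,"jaw":1},{"jaw":1},{"jaw":1}]'
```

```text
validation failed for argument at $[0]...
validation failed for argument at $[0]...
```

```bash
python3 -m jog '[{"rx":0,"ry":0,"rz":-0.263,"x":0.565,"y":0.783,"z":0,"jaw":1},{"rx":0,"ry":0,"rz":-0.263,"x":0.565,"y":0.783,"z":0,"jaw":1},{"rx":0,"ry":0,"rz":-0.263,"x":0.565,"y":0.783,"z":0,"jaw":1},{"rx":0,"ry":0,"rz":-0.263,"x":0.565,"y":0.783,"z":0,"jaw":1},{"rx":0,"ry":0,"rz":-0.263,"x":0.565,"y":0.783,"z":0,"jaw":1},{"rx":0,"ry":0,"rz":-0.263,"x":0.565,"y":0.783,"z":0,"jaw":1},{"rx":0,"ry":0,"rz":-0.263,"x":0.565,"y":0.783,"z":0,"jaw":1},{"rx":0,"ry":0,"rz":-0.263,"x":0.565,"y":0.783,"z":0,"jaw":1}]' 60; python3 -m jog '[{"rx":0,"ry":0,"rz":-0.263,"x":0.565,"y":0.783,"z":0,"jaw":1},{"rx":0,"ry":0,"rz":-0.263,"x":0.565,"y":0.783,"z":0,"jaw":1},{"rx":0,"ry":0,"rz":0,"x":0,"y":0,"z":0,"jaw":1},{"rx":0,"ry":0,"rz":0,"x":0,"y":0,"z":0,"jaw":1}]'
```

```text
clock: 1.1
tcp_pos: [0.477, -0.2656, 0.2311]
orientation: [3.14, -0.094, -0.0]
contact_force: [0.6, -0.4, -0.6]
grip_width: 0.0858
gripper_force: 0.0
clock: 1.6
tcp_pos: [0.5436, -0.1737, 0.2308]
orientation: [3.132, -0.235, -0.002]
contact_force: [-0.1, -0.7, -0.6]
grip_width: 0.0854
gripper_force: 0.0
```

```bash
python3 -m jog '[{"rx":0,"ry":0,"rz":0,"x":0.01,"y":0.01,"z":-0.9,"jaw":1},{"rx":0,"ry":0,"rz":0,"x":0,"y":0,"z":-0.9,"jaw":1},{"rx":0,"ry":0,"rz":0,"x":0,"y":0,"z":-0.9,"jaw":1},{"rx":0,"ry":0,"rz":0,"x":0,"y":0,"z":-0.45,"jaw":1},{"rx":0,"ry":0,"rz":0,"x":0,"y":0,"z":-0.2,"jaw":1},{"rx":0,"ry":0,"rz":0,"x":0,"y":0,"z":0,"jaw":1}]'
python3 -m jog '[{"rx":0,"ry":0,"rz":0,"x":0,"y":0,"z":0,"jaw":-1},{"rx":0,"ry":0,"rz":0,"x":0,"y":0,"z":0,"jaw":-1},{"rx":0,"ry":0,"rz":0,"x":0,"y":0,"z":0,"jaw":-1},{"rx":0,"ry":0,"rz":0,"x":0,"y":0,"z":0,"jaw":-1},{"rx":0,"ry":0,"rz":0,"x":0,"y":0,"z":0,"jaw":-1},{"rx":0,"ry":0,"rz":0,"x":0,"y":0,"z":0,"jaw":-1}]' 60
```

```text
clock: 2.35
tcp_pos: [0.5442, -0.1738, 0.0302]
orientation: [3.132, -0.238, -0.001]
contact_force: [0.1, -0.1, 0.5]
grip_width: 0.0855
gripper_force: 0.0
clock: 3.1
tcp_pos: [0.5454, -0.1728, 0.0314]
orientation: [3.132, -0.236, 0.002]
contact_force: [-1.3, -0.9, 6.0]
grip_width: 0.0356
gripper_force: 59.9
```

```bash
python3 -m jog '[{"rx":0,"ry":0,"rz":0,"x":0,"y":0,"z":0.3,"jaw":-1},{"rx":0,"ry":0,"rz":0,"x":0,"y":0,"z":0.6,"jaw":-1},{"rx":0,"ry":0,"rz":0,"x":0,"y":0,"z":0.7,"jaw":-1},{"rx":0,"ry":0,"rz":0,"x":0,"y":0,"z":0.4,"jaw":-1}]'
python3 -m jog '[{"rx":0,"ry":0,"rz":0.085,"x":0,"y":0.5,"z":0,"jaw":-1},{"rx":0,"ry":0,"rz":0.1,"x":0,"y":0.9,"z":0,"jaw":-1},{"rx":0,"ry":0,"rz":0.1,"x":0,"y":0.9,"z":0,"jaw":-1},{"rx":0,"ry":0,"rz":0.1,"x":0,"y":0.9,"z":0,"jaw":-1},{"rx":0,"ry":0,"rz":0.1,"x":0,"y":0.9,"z":0,"jaw":-1},{"rx":0,"ry":0,"rz":0.1,"x":0,"y":0.9,"z":0,"jaw":-1},{"rx":0,"ry":0,"rz":0,"x":0,"y":0.7,"z":0,"jaw":-1},{"rx":0,"ry":0,"rz":0,"x":0,"y":0.37,"z":0,"jaw":-1}]'
python3 -m jog '[{"rx":-0.033,"ry":-0.688,"rz":0,"x":-0.1,"y":0,"z":0,"jaw":-1},{"rx":-0.033,"ry":-0.688,"rz":0,"x":-0.1,"y":0,"z":0,"jaw":-1},{"rx":-0.033,"ry":-0.688,"rz":0,"x":-0.05,"y":0,"z":0,"jaw":-1},{"rx":0,"ry":0,"rz":0,"x":0,"y":0,"z":0,"jaw":-1},{"rx":0,"ry":0,"rz":0,"x":0,"y":0,"z":0,"jaw":-1}]'
cat > look.py <<'E'
import sys;from h import *
from scipy.spatial.transform import Rotation as Ro
o=get_obs();T=o["tcp_pos"];R=Ro.from_rotvec(o["orientation"]).as_matrix();print("tool x",R[:,0].round(4),"z",R[:,2].round(4),o["contact_force"].round(1),o["moment"].round(2))
s=grab_frame("side")[:,:,::-1];t=grab_frame("top")[:,:,::-1];f=6
def crop(im,n,dz):
    u,v=proj(n,T+[0,0,dz]).astype(int);c=im[v-32:v+32,u-32:u+32];return cv2.resize(c,(398,398),interpolation=cv2.INTER_CUBIC)
cv2.imwrite(sys.argv[1],np.hstack([crop(s,"side",-.02),crop(t,"top",-.02)]))
for n in("side","top"):print(n,proj(n,T+[0,0,-.02]).astype(int)-32)
E
python3 look.py pics/l1.png
```

```text
clock: 3.6
tcp_pos: [0.5454, -0.1728, 0.1534]
orientation: [3.132, -0.236, 0.005]
contact_force: [-0.1, 0.2, -3.1]
grip_width: 0.0357
gripper_force: 60.2
clock: 4.6
tcp_pos: [0.5439, 0.1948, 0.1513]
orientation: [-3.14, 0.07, -0.0]
contact_force: [0.5, -0.2, -2.3]
grip_width: 0.0354
gripper_force: 60.4
clock: 5.22
tcp_pos: [0.5306, 0.1917, 0.1513]
orientation: [3.082, -0.075, 0.562]
contact_force: [0.9, 0.4, -1.4]
grip_width: 0.0356
gripper_force: 60.5
tool x [ 0.9346 -0.0454  0.3527] z [ 0.3523 -0.0168 -0.9357] [ 0.9  0.4 -1.4] [0.05 0.6  0.05]
side [277 170]
top [129 175]
```

View pics/l1.png

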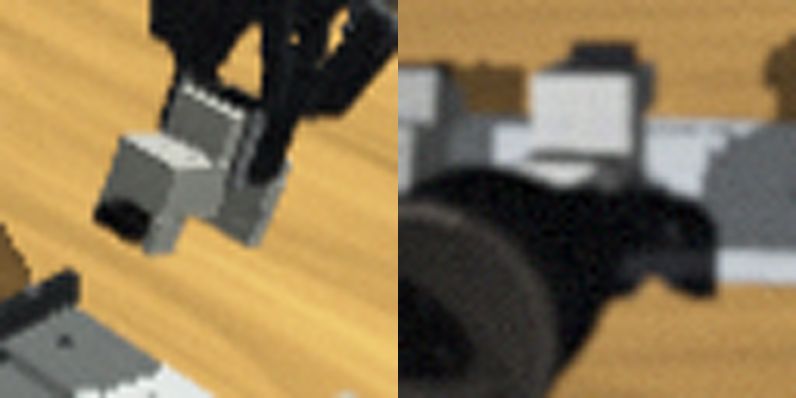

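The side view shows the foot end held up with the black foot at (120,222) in the crop. The far shoulder edge runs from (120,137) to (175,172). In the top view the same edge runs from (530,70) to (638,70). I'll check that edge against the expected in-hand pose.

```bash
python3 - <<'E'
from h import *
from scipy.spatial.transform import Rotation as Ro
o=get_obs();T=o["tcp_pos"];R=Ro.from_rotvec(o["orientation"]).as_matrix()
M=np.c_[R[:,0],-R[:,1],-R[:,2]]
k=6.22
for sgn,t,s in((1,(530-398,70),(175,172)),(-1,(638-398,70),(120,137))):
    p,e=tri((129+t[0]/k,175+t[1]/k),(277+s[0]/k,170+s[1]/k))
    print("measured in TCP-module axes (mm)",(M.T@(p-T)*1e3).round(1),"gap",round(e*1e3,1),"expect",[48,18*sgn,11.6])
rx=np.array([1,-.048,0]);print("TCP to go: z",.0506-T[2],"x",.530-T[0],"y",.1916-T[1])
E
```

```text
measured in TCP-module axes (mm) [47.5 18.4  8.5] gap 0.9 expect [48, 18, 11.6]
measured in TCP-module axes (mm) [ 47.  -19.    8.2] gap 3.9 expect [48, -18, 11.6]
TCP to go: z -0.10043315344785597 x -0.001209832110517839 y 0.00022528388307382907
```

```bash
python3 -m jog '[{"rx":0,"ry":0,"rz":0,"x":-0.03,"y":0,"z":-0.6,"jaw":-1},{"rx":0,"ry":0,"rz":0,"x":-0.02,"y":0,"z":-0.6,"jaw":-1},{"rx":0,"ry":0,"rz":0,"x":0,"y":0,"z":-0.3,"jaw":-1},{"rx":0,"ry":0,"rz":0,"x":0,"y":0,"z":-0.1,"jaw":-1},{"rx":0,"ry":0,"rz":0,"x":0,"y":0,"z":0,"jaw":-1},{"rx":0,"ry":0,"rz":0,"x":0,"y":0,"z":0,"jaw":-1}]'
python3 - <<'E'
from h import *
s=grab_frame("side")[:,:,::-1];t=grab_frame("top")[:,:,::-1]
o=get_obs();print(o["tcp_pos"],proj("side",o["tcp_pos"]),proj("top",o["tcp_pos"]))
a=cv2.resize(s[205:260,272:337],None,fx=9,fy=9,interpolation=cv2.INTER_CUBIC)
cv2.imwrite("pics/l2.png",a)
E
```

```text
clock: 6.08
tcp_pos: [0.5277, 0.1918, 0.0552]
orientation: [3.082, -0.075, 0.564]
contact_force: [-0.4, 0.2, -2.0]
grip_width: 0.0352
gripper_force: 60.5
[0.52741338 0.19172634 0.05520176] [308.50246077 223.57309736] [168.1893197  213.69312251]
```

View pics/l2.png

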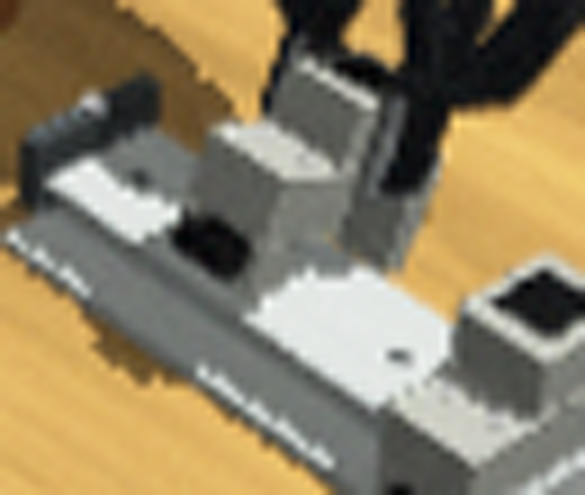

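The module hovers over the rail with the foot end up and no contact. Its far shoulder edge runs from (213,132) to (285,178) and its nose's far top edge from (300,55) to (380,100) in the crop. I'll compare these with the expected projections.

```bash
python3 - <<'E'
from h import *
from scipy.spatial.transform import Rotation as Ro
o=get_obs();T=o["tcp_pos"];R=Ro.from_rotvec(o["orientation"]).as_matrix()
M=np.c_[R[:,0],-R[:,1],-R[:,2]]
f=lambda X:((proj("side",X)-[272,205]+.5)*9-.5).round(0)
for n,q in(("sh-",(44,-18,43)),("sh+",(44,18,43)),("nose-",(16,-18,67)),("nose+",(16,18,67)),("sh_in-",(16,-18,43))): print(n,f(T+M@(np.array(q)-[-4,0,31.4])/1e3))
c,s=np.cos(-.048),np.sin(-.048);Q=np.array([[c,-s,0],[s,c,0],[0,0,1]]);O=np.array([.5558,.2104,0])
for n,q in(("hole y40",(0,40,30)),("hole y-80",(0,-80,30)),("fixed nose x16 y71",(16,71,80)),("fixed nose -26,71",(-26,71,80)),("base far y71",(35,71,6)),("fix sh",(44,71,56))): print(n,f(O+Q@np.array(q)/1e3))
E
```

```text
sh- [211. 125.]
sh+ [291. 177.]
nose- [289.  54.]
nose+ [370. 104.]
sh_in- [266. 119.]
hole y40 [404. 356.]
hole y-80 [142. 179.]
fixed nose x16 y71 [459. 302.]
fixed nose -26,71 [551. 247.]
base far y71 [395. 512.]
fix sh [389. 402.]
```

The expected and seen corners agree within about 1 px and the rail features match, so there was no slip in the hand. Lowering to hook height and creeping in.

```bash
python3 -m jog '[{"rx":0,"ry":0,"rz":0,"x":0,"y":0,"z":-0.08,"jaw":-1},{"rx":0,"ry":0,"rz":0,"x":0,"y":0,"z":0,"jaw":-1},{"rx":0,"ry":0,"rz":0,"x":0.07,"y":0,"z":0,"jaw":-1},{"rx":0,"ry":0,"rz":0,"x":0.06,"y":-0.005,"z":0,"jaw":-1},{"rx":0,"ry":0,"rz":0,"x":0,"y":0,"z":0,"jaw":-1}]'
python3 -m jog '[{"rx":0,"ry":0,"rz":0,"x":0.025,"y":0,"z":0,"jaw":-1},{"rx":0,"ry":0,"rz":0,"x":0.0,"y":0,"z":0,"jaw":-1}]'
python3 -m jog '[{"rx":0,"ry":0,"rz":0,"x":0.025,"y":0,"z":0,"jaw":-1},{"rx":0,"ry":0,"rz":0,"x":0.0,"y":0,"z":0,"jaw":-1}]'
```

```text
clock: 6.8
tcp_pos: [0.5351, 0.1911, 0.0496]
orientation: [3.081, -0.075, 0.562]
contact_force: [0.2, 0.4, -2.3]
grip_width: 0.0354
gripper_force: 60.5
clock: 7.05
tcp_pos: [0.5361, 0.1912, 0.0495]
orientation: [3.081, -0.074, 0.562]
contact_force: [-0.1, -1.6, -1.5]
grip_width: 0.0356
gripper_force: 60.5
clock: 7.3
tcp_pos: [0.5377, 0.1913, 0.0495]
orientation: [3.081, -0.074, 0.562]
contact_force: [-0.0, -0.0, -2.6]
grip_width: 0.0355
gripper_force: 60.5
```

```bash
python3 -m jog '[{"rx":0,"ry":0,"rz":0,"x":0.025,"y":0,"z":0.01,"jaw":-1},{"rx":0,"ry":0,"rz":0,"x":0.0,"y":0,"z":0,"jaw":-1}]'
python3 -m jog '[{"rx":0,"ry":0,"rz":0,"x":0.02,"y":0,"z":0,"jaw":-1},{"rx":0,"ry":0,"rz":0,"x":0.0,"y":0,"z":0,"jaw":-1}]'
python3 -m jog '[{"rx":0,"ry":0,"rz":0,"x":0.02,"y":0,"z":0,"jaw":-1},{"rx":0,"ry":0,"rz":0,"x":0.0,"y":0,"z":0,"jaw":-1}]'
```

```text
clock: 7.55
tcp_pos: [0.5393, 0.1912, 0.0502]
orientation: [3.081, -0.074, 0.562]
contact_force: [0.1, -0.0, -3.1]
grip_width: 0.0356
gripper_force: 60.5
clock: 7.8
tcp_pos: [0.5403, 0.1912, 0.0501]
orientation: [3.081, -0.074, 0.562]
contact_force: [0.1, 1.1, -2.8]
grip_width: 0.0349
gripper_force: 60.5
clock: 8.05
tcp_pos: [0.5416, 0.1912, 0.0501]
orientation: [3.081, -0.074, 0.562]
contact_force: [0.8, -0.3, -1.8]
grip_width: 0.0356
gripper_force: 60.5
```

```bash
for i in 1 ; do python3 -m jog '[{"rx":0,"ry":0,"rz":0,"x":0.015,"y":0,"z":0,"jaw":-1},{"rx":0,"ry":0,"rz":0,"x":0.0,"y":0,"z":0,"jaw":-1}]'; done
python3 -m jog '[{"rx":0,"ry":0,"rz":0,"x":0.015,"y":0,"z":0,"jaw":-1},{"rx":0,"ry":0,"rz":0,"x":0.0,"y":0,"z":0,"jaw":-1}]'
python3 -m jog '[{"rx":0,"ry":0,"rz":0,"x":0.015,"y":0,"z":0,"jaw":-1},{"rx":0,"ry":0,"rz":0,"x":0.0,"y":0,"z":0,"jaw":-1}]'
```

```text
clock: 8.3
tcp_pos: [0.5424, 0.1912, 0.0501]
orientation: [3.081, -0.074, 0.562]
contact_force: [-0.1, 0.3, -2.1]
grip_width: 0.035
gripper_force: 60.5
clock: 8.55
tcp_pos: [0.5433, 0.1912, 0.0501]
orientation: [3.081, -0.074, 0.562]
contact_force: [-0.2, 0.2, -1.5]
grip_width: 0.0353
gripper_force: 60.5
clock: 8.8
tcp_pos: [0.5437, 0.1912, 0.05]
orientation: [3.081, -0.074, 0.561]
contact_force: [-3.1, 0.8, 0.2]
grip_width: 0.0357
gripper_force: 61.0
```

First contact came at TCP x = 0.5437, −3 N. That is the predicted jaw wall against the rail edge (0.544); a blocked lip would have touched near 0.538. The lip is under the edge, so I ease the foot end down about that edge onto its ramp.

```bash
python3 -m jog '[{"rx":0.02,"ry":0.4,"rz":0,"x":0.02,"y":0,"z":-0.016,"jaw":-1},{"rx":0,"ry":0,"rz":0,"x":0.0,"y":0,"z":0,"jaw":-1}]'
python3 -m jog '[{"rx":0.02,"ry":0.3,"rz":0,"x":0.014,"y":0,"z":-0.014,"jaw":-1},{"rx":0,"ry":0,"rz":0,"x":0.0,"y":0,"z":0,"jaw":-1},{"rx":0,"ry":0,"rz":0,"x":0.0,"y":0,"z":0,"jaw":-1}]'
python3 -c "from h import *;print(get_obs()['moment'])"
```

```text
clock: 9.05
tcp_pos: [0.5462, 0.1908, 0.0494]
orientation: [3.102, -0.08, 0.455]
contact_force: [-3.1, 1.0, 2.4]
grip_width: 0.0351
gripper_force: 61.1
clock: 9.43
tcp_pos: [0.5469, 0.191, 0.0486]
orientation: [3.113, -0.076, 0.377]
contact_force: [0.4, -2.2, 0.4]
grip_width: 0.0354
gripper_force: 61.4
[-0.04753361  0.06841336 -0.01620067]
```

```bash
python3 -m jog '[{"rx":0,"ry":0,"rz":0,"x":0,"y":0,"z":0,"jaw":0},{"rx":0,"ry":0,"rz":0,"x":0.0,"y":0,"z":0,"jaw":0.4},{"rx":0,"ry":0,"rz":0,"x":0.0,"y":0,"z":0,"jaw":0.4},{"rx":0,"ry":0,"rz":0,"x":0.0,"y":0,"z":0,"jaw":0.4}]'
python3 -m jog '[{"rx":0,"ry":0,"rz":0,"x":-0.07,"y":0,"z":0.3,"jaw":0.4},{"rx":0,"ry":0,"rz":0,"x":-0.14,"y":0,"z":0.6,"jaw":0.4},{"rx":0,"ry":0,"rz":0,"x":-0.2,"y":0,"z":0.8,"jaw":0.4},{"rx":0,"ry":0,"rz":0,"x":-0.5,"y":0,"z":0.4,"jaw":0.4},{"rx":0,"ry":0,"rz":0,"x":-0.4,"y":0,"z":0,"jaw":0.4},{"rx":0,"ry":0,"rz":0,"x":0,"y":0,"z":0,"jaw":-1}]'
python3 - <<'E'
from h import *
s=grab_frame("side")[:,:,::-1];t=grab_frame("top")[:,:,::-1]
a=cv2.resize(s[205:270,272:352],None,fx=5,fy=5,interpolation=cv2.INTER_CUBIC);b=cv2.resize(t[170:235,112:192],None,fx=5,fy=5,interpolation=cv2.INTER_CUBIC)
cv2.imwrite("pics/l3.png",np.hstack([a,b]))
E
```

```text
clock: 9.93
tcp_pos: [0.5461, 0.1913, 0.0483]
orientation: [3.114, -0.075, 0.373]
contact_force: [0.6, 0.1, -0.6]
grip_width: 0.0596
gripper_force: 0.0
clock: 10.68
tcp_pos: [0.4663, 0.1912, 0.1757]
orientation: [3.114, -0.073, 0.375]
contact_force: [0.6, 0.0, -0.1]
grip_width: 0.0428
gripper_force: 0.0
```

View pics/l3.png

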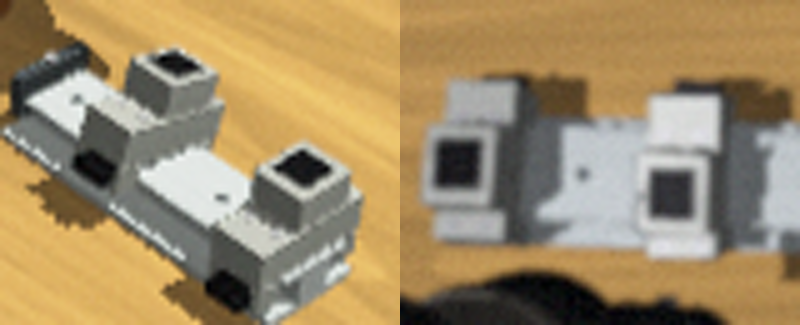

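The module is hooked, with its foot end slightly up on the ramp. Its label is at (672,192) in the crop and it sits straight on the rail. Now I straighten the tool, shut the fingers and press the shoulder.

```bash
python3 -m jog '[{"rx":0.03,"ry":0.7,"rz":0,"x":0,"y":0,"z":0,"jaw":-1},{"rx":0.03,"ry":0.675,"rz":0,"x":0.0,"y":0,"z":0,"jaw":-1},{"rx":0,"ry":0,"rz":0,"x":0.8,"y":-0.01,"z":0,"jaw":-1},{"rx":0,"ry":0,"rz":0,"x":0.8,"y":-0.02,"z":0,"jaw":-1},{"rx":0,"ry":0,"rz":0,"x":0.38,"y":0,"z":0,"jaw":-1},{"rx":0,"ry":0,"rz":0,"x":0,"y":0,"z":0,"jaw":-1}]'
python3 -m jog '[{"rx":0,"ry":0,"rz":0,"x":0,"y":0,"z":-0.7,"jaw":-1},{"rx":0,"ry":0,"rz":0,"x":0.0,"y":0,"z":-0.5,"jaw":-1},{"rx":0,"ry":0,"rz":0,"x":0,"y":0,"z":-0.3,"jaw":-1},{"rx":0,"ry":0,"rz":0,"x":0,"y":0,"z":-0.1,"jaw":-1},{"rx":0,"ry":0,"rz":0,"x":0,"y":0,"z":0,"jaw":-1},{"rx":0,"ry":0,"rz":0,"x":0,"y":0,"z":0,"jaw":-1}]'
```

```text
clock: 11.52
tcp_pos: [0.5884, 0.1886, 0.1735]
orientation: [-3.14, 0.08, 0.003]
contact_force: [-0.5, 0.0, -0.0]
grip_width: -0.0001
gripper_force: 0.0
clock: 12.28
tcp_pos: [0.5872, 0.1898, 0.0795]
orientation: [-3.14, 0.076, -0.0]
contact_force: [0.4, -1.2, 0.7]
grip_width: -0.0001
gripper_force: 0.0
```

```bash
python3 -m jog '[{"rx":0,"ry":0,"rz":0,"x":-0.02,"y":0,"z":-0.06,"jaw":-1},{"rx":0,"ry":0,"rz":0,"x":0,"y":0,"z":-0.05,"jaw":-1},{"rx":0,"ry":0,"rz":0,"x":0,"y":0,"z":0,"jaw":-1}]'
python3 -m jog '[{"rx":0,"ry":0,"rz":0,"x":0,"y":0,"z":-0.04,"jaw":-1},{"rx":0,"ry":0,"rz":0,"x":0,"y":0,"z":0,"jaw":-1}]'
python3 -m jog '[{"rx":0,"ry":0,"rz":0,"x":0,"y":0,"z":-0.03,"jaw":-1},{"rx":0,"ry":0,"rz":0,"x":0,"y":0,"z":0,"jaw":-1}]'
```

```text
clock: 12.65
tcp_pos: [0.585, 0.1893, 0.0715]
orientation: [3.141, -0.076, -0.004]
contact_force: [0.4, 0.4, 0.9]
grip_width: -0.0004
gripper_force: 0.0
clock: 12.9
tcp_pos: [0.5864, 0.1896, 0.07]
orientation: [-3.14, 0.076, -0.001]
contact_force: [1.5, -0.6, 4.3]
grip_width: -0.0
gripper_force: 1.8
clock: 13.15
tcp_pos: [0.5871, 0.1896, 0.0686]
orientation: [-3.139, 0.077, -0.003]
contact_force: [3.9, -0.1, 5.7]
grip_width: 0.0004
gripper_force: 2.7
```

```bash
python3 -m jog '[{"rx":0,"ry":0,"rz":0,"x":0,"y":0,"z":-0.03,"jaw":-1},{"rx":0,"ry":0,"rz":0,"x":0,"y":0,"z":0,"jaw":-1}]'
python3 -m jog '[{"rx":0,"ry":0,"rz":0,"x":0,"y":0,"z":-0.02,"jaw":-1},{"rx":0,"ry":0,"rz":0,"x":0,"y":0,"z":0,"jaw":-1}]'
python3 -m jog '[{"rx":0,"ry":0,"rz":0,"x":0,"y":0,"z":-0.02,"jaw":-1},{"rx":0,"ry":0,"rz":0,"x":0,"y":0,"z":0,"jaw":-1}]'
```

```text
clock: 13.4
tcp_pos: [0.588, 0.1898, 0.0673]
orientation: [-3.139, 0.077, -0.005]
contact_force: [3.9, -0.9, 7.3]
grip_width: -0.0
gripper_force: 3.2
clock: 13.65
tcp_pos: [0.5884, 0.1898, 0.0664]
orientation: [-3.139, 0.077, -0.007]
contact_force: [4.6, -0.6, 8.0]
grip_width: -0.0002
gripper_force: 4.0
clock: 13.9
tcp_pos: [0.5856, 0.1894, 0.0637]
orientation: [-3.14, 0.076, 0.002]
contact_force: [-1.0, 0.3, -0.1]
grip_width: -0.0002
gripper_force: 0.0
```

The force rose to 8 N and then dropped to zero, as a click would. I'll feel for the seated height, where the shoulder top should be at 56 mm.

```bash
python3 -m jog '[{"rx":0,"ry":0,"rz":0,"x":0,"y":0,"z":-0.08,"jaw":-1},{"rx":0,"ry":0,"rz":0,"x":0,"y":0,"z":0,"jaw":-1}]'
python3 -m jog '[{"rx":0,"ry":0,"rz":0,"x":0,"y":0,"z":-0.04,"jaw":-1},{"rx":0,"ry":0,"rz":0,"x":0,"y":0,"z":0,"jaw":-1}]'
python3 -m jog '[{"rx":0,"ry":0,"rz":0,"x":0,"y":0,"z":-0.02,"jaw":-1},{"rx":0,"ry":0,"rz":0,"x":0,"y":0,"z":0,"jaw":-1}]'
```

```text
clock: 14.15
tcp_pos: [0.5839, 0.1891, 0.0573]
orientation: [3.14, -0.075, -0.007]
contact_force: [-0.2, -0.2, -0.6]
grip_width: 0.0003
gripper_force: 0.0
clock: 14.4
tcp_pos: [0.5851, 0.1894, 0.0561]
orientation: [3.141, -0.076, -0.003]
contact_force: [-0.3, 0.3, 3.1]
grip_width: 0.0001
gripper_force: 1.2
clock: 14.65
tcp_pos: [0.5858, 0.1894, 0.056]
orientation: [-3.141, 0.076, 0.001]
contact_force: [-1.4, -0.6, 9.9]
grip_width: -0.0001
gripper_force: 4.7
```

It is firm at 56.0 mm with 10 N, which is exactly the seated height. Retreat and check.

```bash
python3 -m jog '[{"rx":0,"ry":0,"rz":0,"x":0,"y":0,"z":0.2,"jaw":-1},{"rx":0,"ry":0,"rz":0,"x":0,"y":0,"z":0.8,"jaw":-1},{"rx":0,"ry":0,"rz":0,"x":0,"y":0,"z":0.9,"jaw":-1},{"rx":0,"ry":0,"rz":0,"x":-0.5,"y":-0.2,"z":0.5,"jaw":-1},{"rx":0,"ry":0,"rz":0,"x":-0.8,"y":-0.5,"z":0,"jaw":-1},{"rx":0,"ry":0,"rz":0,"x":-0.8,"y":-0.5,"z":0,"jaw":-1},{"rx":0,"ry":0,"rz":0,"x":0,"y":0,"z":0,"jaw":-1},{"rx":0,"ry":0,"rz":0,"x":0,"y":0,"z":0,"jaw":-1}]'
python3 - <<'E'
from h import *
s=grab_frame("side")[:,:,::-1];t=grab_frame("top")[:,:,::-1]
a=cv2.resize(s[205:270,272:352],None,fx=5,fy=5,interpolation=cv2.INTER_CUBIC);b=cv2.resize(t[170:235,112:192],None,fx=5,fy=5,interpolation=cv2.INTER_CUBIC)
cv2.imwrite("pics/l4.png",np.vstack([np.hstack([a,b]),cv2.resize(t[100:300,100:500],(800,270))[:270]]))
E
```

```text
clock: 15.65
tcp_pos: [0.4598, 0.1177, 0.1996]
orientation: [-3.14, 0.076, 0.001]
contact_force: [0.5, -0.6, 0.2]
grip_width: -0.0001
gripper_force: 0.0
```

View pics/l4.png

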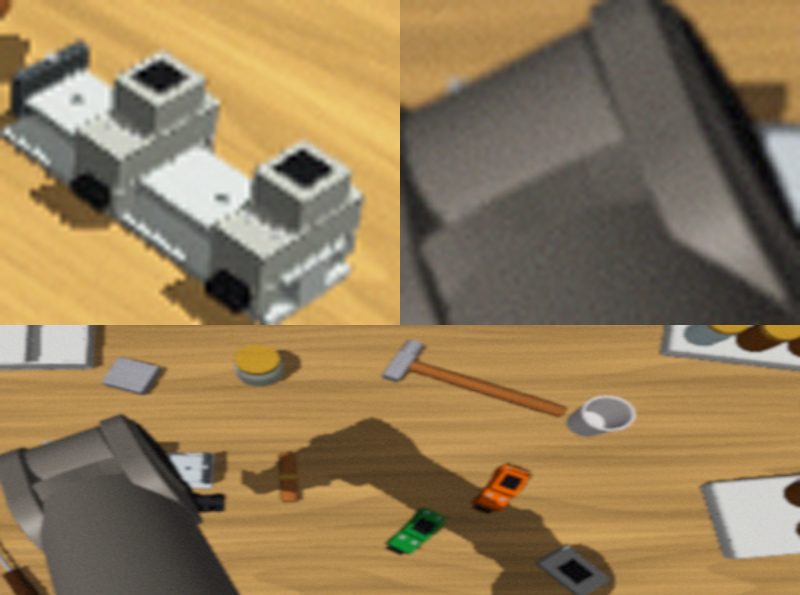

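The side view shows the module sitting flat on the rail, with its nose at (160,80) and foot at (92,190), at the same attitude as the fixed module beside it. The bystanders are where they were and the arm is clear.

```bash
python3 -c "
from bench import r
print(r.hand_in())"
```

```text
the job is handed in; nothing more can be done
None
```

The grey module is hooked, clicked and sitting flat on the free stretch of the rail. Measured contact force stayed at or below about 10 N, the arm was clear, and the job was handed in at about 16 s.

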